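Bank a casting button in the scrap-metal box

TASK

Slide the scrap-metal box's flush metal shutter fully open by pressing down on it and dragging it along its track (it has no handle, it does not sit level, and the box must never be pressed with more than 20 N). Then stand the casting button - the metal piece with a round flat foot and a thin stem - upright on its foot on the floor of the well beneath, let go, and leave the shutter fully open and the other things on the bench where they are.

Things in the scene. Friction and masses are not known exactly. Their poses are not given: they have to be found in the camera images.
- scrapbox: Dark wooden box fixed to the bench, 104 mm (x) by 260 mm (y), about 65 mm high at its +y end; origin: centre of its underside, z up. The well is in its -y half; in its +y half is the bed on which the open shutter parks. Its top frame (two rails with the shutter between them) does not sit level, see point hinge.
- hinge (a point): Middle of the hinge line at the box's +y end, 52 mm above the bench; axes as the box's. The top frame is hinged here and jammed, raised towards -y by an unknown angle of 0 to 0.115 rad, constant in a run and not measured: feel for the surface. The shutter's top is 12 mm above the hinge plus angle times distance from it, so it slopes down towards the hinge.
- closed (a point): Point at bench height under the middle of the closed shutter, at box x = 0, y = -59 mm. The shutter's top there lies 64 to 86 mm above the bench, depending on the slope. The shutter is a plain aluminium plate without handle, 64 mm (x) by 118 mm (y), 6 mm thick, between wooden rails 66 mm apart whose tops are flush with it.
- shutter (a joint): How far the shutter is slid open towards the box's +y, down its slope, in m: 0 closed, 0.114 fully open at its end stop; it stays where it is left. Its middle is at box y = -59 mm plus this. It drags with about 6 N: press about 10 to 15 N to carry it along. It and the frame are sprung: they sink 1 mm per 9 N pressed. Never press over 20 N.
- well (a point): Centre of the well's flat level floor, 6 mm above the bench, at box x = 0, y = -62 mm; axes as the box's. With the shutter fully open its mouth is 66 mm (x) by 112 mm (y), from box y = -6 to -118 mm; the rim is 64 to 94 mm above the bench.
- button: Silver casting button, bare metal, 0.12 to 0.24 kg, standing on the bench on its foot: round foot 40 mm diameter and 8 mm thick, tapering to a straight round stem of 14 mm diameter from 13 mm to 46 mm above the underside (the top). Origin: centre of its underside; z along the stem.
- slug: Bystander: plain upright metal cylinder, no foot, 28 mm diameter, 45 mm high; origin at its underside's centre. Not to be moved.
- bangle: Bystander: thin metal ring lying flat, 68 mm across, 12 mm high; origin at its underside's centre. Not to be moved.
- dapping_block: Bystander: dark steel cube, 50 mm; origin at its underside's centre. Not to be moved.
- bowl: Bystander: white ceramic bowl, 120 mm across, 40 mm high; origin at its underside's centre. Not to be moved.
- flux_jar: Bystander: jar, 56 mm across, 80 mm high; origin at its underside's centre. Not to be moved.
- hammer: Bystander: hammer lying flat, about 240 mm long, head about 30 mm high; origin in the middle of it, lying along its x. Not to be moved.
- graver: Bystander: slim tool with a handle lying flat, about 170 mm long; origin in the middle of it, lying along its x. Not to be moved.
Things that resemble listed ones, but are neither listed nor needed, are in the scene too. What is shaped like the button but green or pink is not meant.

How it is judged:
By the outcome, as a careful person would: the job done as asked, in the order asked, and still so for the second after the job is handed in, with the robot touching nothing.
It also fails if it takes over 70 s, if anything falls off the work surface, if the arm or the gripper's body presses on something with over 40 N, if the wrist force passes 120 N, or if a joint passes its speed limit or range.

ROBOT

A 6-joint arm with a two-finger parallel gripper is mounted at the origin on the work surface. World frame = base frame: x ahead of the robot, y to its left, z up, the work surface at z = 0. Lengths are in m, angles in rad, forces in N, time in s.
With the tool pointing down it reaches from about 0.3 to 0.775 m from the base axis. Payload 14.6 kg.
Tool frame: the origin (TCP) lies midway between the tips of the shut fingers; the grasp point (between the pads) lies 19 mm behind it; z points along the fingers, y is the line along which they close (so a half turn about z gives the same grasp; the last joint's range is limited). The gripper opens to 94 mm and grips with 3 to 60 N. Pads are 16 mm wide; open, the fingers measure 119 mm over their backs; the gripper's body (75 mm by 177 mm) begins 78 mm behind the grasp point.
Start: joints at [1.109, 0.3, 1.521, -0, 1.321, -0.067], TCP at [0.212, 0.508, 0.176] pointing down, gripper open.
Joint ranges: [-3.03, 3.03], [-0.79, 2.21], [0.23, 2.52], [-1.04, 4.18], [0, 3.07], [-2.55, 2.55]. Speed limits (rad/s): [2.22, 2.22, 2.57, 3.14, 3.14, 3.14].

INTERFACE

Orientations are given as a unit quaternion [x, y, z, w].
In Python, from bench import ctrl, get_image gives the robot as it stands.
- The arm moves only by the shell command python3 -m handwheel 'ROWS' [OPENING]. ROWS is a JSON object of lists of equal length, an entry for each row: "offset": the shift along the world's x, y, z each as a share of 20 mm, from -1 to 1, a list of three; "turn": the turn, a rotation vector about the world's x, y, z each as a share of 6 degrees, from -1 to 1, a list of three. A call has 1 to 5 rows; each row shifts and turns the commanded pose from where the row before left it; what a row does not reach is not made up. A row lasts 1/8 s, in which the tool goes at most 62.5 mm and 10.7 degrees, less where a joint would pass 70% of its speed; a pose out of reach is approached as far as the arm can. A call with a number of a shift or a turn outside -1 to 1 is refused whole. A call with a gripper value outside its range is refused whole. OPENING is the closure, from 0 (fully open) to 1 (shut), set as the call begins (- or left out, the last holds). The fingers move at their own pace and stop on an object; the grip force is fixed at half the most. Time passes only in rows, so rows that do not move let the fingers close. It gives the time, the measured TCP pose, the force, the opening and the grip force at its end, in the units of the state.
- ctrl.get_state(): the state, without advancing time (a new reading comes with each control period).
- get_image(name): name is "side" or "top"; returns a dict with "color" (420x560x3 uint8, blue, green, red), "camera_matrix" (3x3 intrinsics, pixels), "camera_from_world" (4x4, takes a point from world to camera coordinates). Camera axes: x right, y up, looking along -z (the intrinsics and any distortion apply to the point x, -y, -z); pixel columns grow to the right and rows downward; lengths in m; the calibration is good to about 2 mm. A picture is of the moment at which its call begins. There is no depth.
- ctrl.sign_off(): hands the job in; it is judged then, once.
The state is a dict: "time": time; "q": joint angles; "dq": joint speeds; "tau": joint torques, N m; "tcp_pos": TCP position; "eef_rot": TCP orientation; "force": force on the tool from outside, world axes, zero at the start; "ft_torque": the same for the moment, N m; "finger_gap": opening from 0.0 (shut) to 1.0 (fully open); "grip_force": force on a finger pad.
Only numpy, scipy, OpenCV 4.12 (cv2) and the standard library are available. Lean on these libraries where they do the work, as an engineer would, in place of code of your own. Each camera call takes 0.05 s, during which the arm holds its last target. There are 200 camera calls.

## Working session

There is one attempt and no reset: what is moved stays moved. The work goes in short steps, Python scripts to look and compute and a shell command to move; the robot and the scene stay as the last step left them, time stands still between calls to the robot, and variables do not carry over. Pictures are saved under pics/ and viewed, at most 10 in all, crops included, and the job is handed in when it is done.

```bash
mkdir -p pics
cat > h.py <<'E'
import numpy as np, cv2
from bench import ctrl, get_image
def grab(n,f=None):
    d=get_image(n)
    if f: cv2.imwrite('pics/'+f,d['color'])
    return d
def ray(d,u,v):
    K=np.array(d['camera_matrix']);T=np.array(d['camera_from_world'])
    c=np.linalg.inv(K)@[u,v,1]; c=np.array([c[0],-c[1],-c[2]])
    R=T[:3,:3]; return -R.T@T[:3,3], R.T@c
def onz(d,u,v,z):
    o,r=ray(d,u,v); return o+r*(z-o[2])/r[2]
def proj(d,p):
    K=np.array(d['camera_matrix']);T=np.array(d['camera_from_world'])
    c=T[:3,:3]@np.array(p)+T[:3,3]; q=K@[c[0],-c[1],-c[2]]; return q[:2]/q[2]
E
python3 - <<'E'
from h import *
import pickle
s=ctrl.get_state();print(s)
D={n:grab(n,n+'0.png') for n in('top','side')}
pickle.dump(D,open('d0.pkl','wb'))
print([ray(D[n],280,210) for n in D])
E
```

```text
{'time': 0.0, 'q': array([ 1.10941351e+00,  3.00462731e-01,  1.52157195e+00,  5.11857548e-06,
        1.32072181e+00, -6.66388825e-02]), 'dq': array([ 4.73653494e-04,  1.89486014e-03, -1.00775339e-04, -6.31739443e-04,
        2.23892193e-05,  2.02987930e-03]), 'tau': array([-7.10666809e-04, -5.31784666e+01, -3.52735770e+01,  7.07986252e-02,
        2.43898766e-02, -5.03134046e-06]), 'tcp_pos': array([0.21140211, 0.50742507, 0.17549481]), 'eef_rot': array([ 1.96093589e-01,  9.80585012e-01, -5.61107905e-04, -1.54247457e-04]), 'force': array([-0.08112186, -0.03376338, -0.2477077 ]), 'ft_torque': array([-0.04072033,  0.04145067,  0.00617103]), 'grip_force': 0.0, 'finger_gap': 0.9977961910010654}
[(array([ 0.37763472, -0.03145695,  0.924575  ]), array([ 0.22270138,  0.03533283, -0.97432468])), (array([ 0.26277084, -0.92101654,  0.83890583]), array([ 0.24481144,  0.74993368, -0.61475397]))]
```

View pics/top0.png

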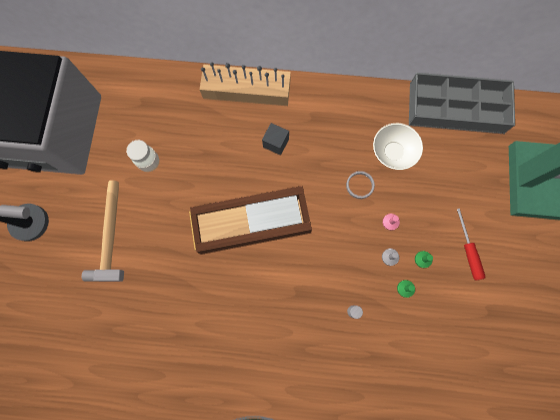

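View pics/side0.png

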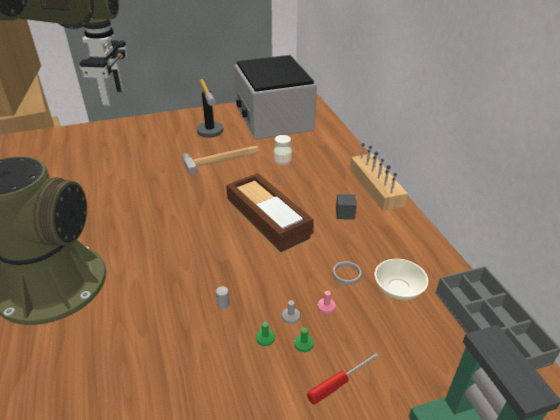

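The top view shows the box at (191–310, 188–250), with the grey shutter at (247–302, 195–233) and the wooden bed to its left (+y). Button-shaped things in it: silver (391,257), pink (391,222), green (424,259) and green (406,288). The plain cylinder without a foot at (356,312) is the slug. The silver one fits the description, so I'll confirm it in a crop and measure.

Run:
```python
from h import *
import pickle
D=pickle.load(open('d0.pkl','rb'))
t,s=D['top']['color'],D['side']['color']
a=cv2.resize(t[180:330,320:450],None,fx=3,fy=3,interpolation=cv2.INTER_CUBIC)
b=cv2.resize(s[255:360,210:345],None,fx=2.9,fy=2.9,interpolation=cv2.INTER_CUBIC)
H=np.zeros((450,800,3),np.uint8);H[:450,:390]=a;H[:b.shape[0],400:400+b.shape[1]]=b[:,:400]
cv2.imwrite('pics/crop.png',H)
def blob(im,box,f):
    x0,y0,x1,y1=box;c=im[y0:y1,x0:x1];h=cv2.cvtColor(c,cv2.COLOR_BGR2HSV)
    m=f(h).astype(np.uint8)*255
    cs,_=cv2.findContours(m,cv2.RETR_EXTERNAL,cv2.CHAIN_APPROX_NONE);k=max(cs,key=cv2.contourArea)
    return k+np.array([[x0,y0]])
f=lambda h:(h[...,1]<70)&(h[...,2]>90)
for n,bx,bb,sb in(('top',(235,185,312,245),(375,243,410,272),(345,300,370,325)),('side',(245,185,315,240),(275,295,305,325),(210,283,235,312))):
    k=blob(D[n]['color'],bx,f); r=cv2.minAreaRect(k)
    print(n,'shutter',r,cv2.boxPoints(r).round(1).tolist(),cv2.approxPolyDP(k,4,True)[:,0].tolist())
    if n=='top':
        for z in(.064,.075,.086): print(z,[onz(D[n],*p,z).round(4).tolist() for p in cv2.boxPoints(r)])
    for w,q in(('button',bb),('slug',sb)):
        k=blob(D[n]['color'],q,f);M=cv2.moments(k);c=(M['m10']/M['m00'],M['m01']/M['m00'])
        print(w,cv2.boundingRect(k),np.round(c,1),cv2.fitEllipse(k),onz(D[n],*c,.008),onz(D[n],*c,.022))
# box outline (dark) in top
k=blob(D['top']['color'],(180,180,322,260),lambda h:(h[...,2]<75))
k=cv2.convexHull(k);r=cv2.minAreaRect(k);print('box',r,cv2.approxPolyDP(k,4,True)[:,0].tolist())
for z in(0,.064): print([onz(D['top'],*p,z).round(4).tolist() for p in cv2.approxPolyDP(k,4,True)[:,0]])
```

```text
top shutter ((272.7115478515625, 213.55770874023438), (28.82906723022461, 52.951351165771484), 78.69007110595703) [[243.89999389648438, 204.60000610351562], [295.79998779296875, 194.1999969482422], [301.5, 222.5], [249.60000610351562, 232.89999389648438]] [[296, 196], [245, 205], [250, 232], [301, 222]]
0.064 [[0.5789, 0.0822, 0.064], [0.6144, -0.0324, 0.064], [0.5504, -0.0509, 0.064], [0.5158, 0.0619, 0.064]]
0.075 [[0.5763, 0.0807, 0.075], [0.6114, -0.0324, 0.075], [0.5482, -0.0507, 0.075], [0.5141, 0.0607, 0.075]]
0.086 [[0.5738, 0.0793, 0.086], [0.6083, -0.0324, 0.086], [0.546, -0.0504, 0.086], [0.5123, 0.0596, 0.086]]
button (382, 248, 17, 18) [390.1 256.7] ((390.0823974609375, 256.69805908203125), (16.191822052001953, 16.682193756103516), 139.3056640625) [ 0.50060229 -0.26494166  0.008     ] [ 0.49872405 -0.26137536  0.022     ]
slug (347, 305, 16, 14) [354.8 311.6] ((354.7821960449219, 311.59576416015625), (12.394543647766113, 15.073590278625488), 104.5561752319336) [ 0.36834699 -0.19031313  0.008     ] [ 0.36848886 -0.18788672  0.022     ]
side shutter ((279.36199951171875, 2
[... 231 characters left out ...]
, [282, 228], [302, 220], [277, 196]]
button (282, 300, 18, 24) [290.6 313.4] ((290.6510314941406, 313.1064147949219), (16.443553924560547, 21.429222106933594), 3.426569700241089) [ 0.50292054 -0.26287007  0.008     ] [ 0.49887424 -0.27395923  0.022     ]
slug (216, 286, 13, 23) [222.2 297. ] ((222.2430877685547, 296.8435363769531), (12.544166564941406, 23.383747100830078), 176.1996612548828) [ 0.37165388 -0.1710266   0.008     ] [ 0.36981931 -0.18366324  0.022     ]
box ((254.1274871826172, 241.65573120117188), (2.372237205505371, 114.14004516601562), 78.9964599609375) [[310, 230], [198, 252]]
[[0.547, -0.0742, 0.0], [0.4687, 0.1852, 0.0]]
[[0.5353, -0.0713, 0.064], [0.4624, 0.1702, 0.064]]
```

View pics/crop.png

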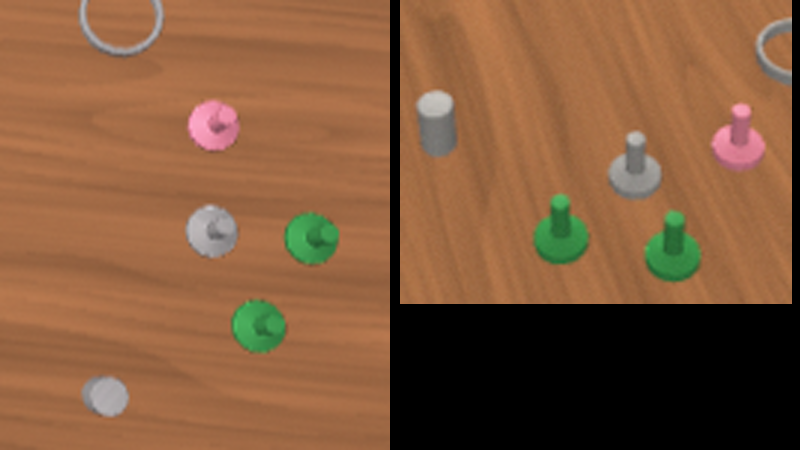

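The crop confirms it: the silver piece with a round foot and thin stem, at top (391,257) and side (291,313). The pink and green ones are not meant. Next I'll triangulate the shutter ends and the stem top across both views.

Run:
```python
from h import *
import pickle
D=pickle.load(open('d0.pkl','rb'))
def tri(a,b):
    o1,r1=ray(D['top'],*a);o2,r2=ray(D['side'],*b)
    A=np.c_[r1,-r2];x,*_=np.linalg.lstsq(A,o2-o1,rcond=None)
    p,q=o1+x[0]*r1,o2+x[1]*r2;return ((p+q)/2).round(4),np.linalg.norm(p-q).round(4)
print('near',tri((298.7,208.5),(292,224)),'far',tri((247.2,218.8),(266.5,200)))
for n,p in(('A',((244.5,205),(277,196))),('B',((296.3,194.5),(302,220))),('C',((301.5,222.5),(282,228))),('D',((249.8,232.7),(256,204)))): print(n,tri(*p))
print('stem top',tri((394.5,254.5),(291,301)))
# dark box contours
for n,(x0,y0,x1,y1) in(('top',(180,180,322,260)),('side',(220,170,320,250))):
    im=D[n]['color'][y0:y1,x0:x1].astype(int);m=((im.max(2)<75)*255).astype(np.uint8)
    m=cv2.morphologyEx(m,cv2.MORPH_CLOSE,np.ones((5,5)))
    k,_=cv2.findContours(m,cv2.RETR_EXTERNAL,cv2.CHAIN_APPROX_NONE);k=cv2.convexHull(max(k,key=len))+np.array([[x0,y0]])
    a=cv2.approxPolyDP(k,3,True)[:,0];print(n,a.tolist(),[onz(D[n],*p,0).round(3)[:2].tolist() for p in a])
# predicted: box model check
```

```text
near (array([ 0.5812, -0.0418,  0.0668]), np.float64(0.0)) far (array([0.5476, 0.0703, 0.0684]), np.float64(0.0027))
A (array([0.5792, 0.0801, 0.0673]), np.float64(0.0036))
B (array([ 0.612 , -0.0333,  0.0659]), np.float64(0.0027))
C (array([ 0.5508, -0.051 ,  0.0686]), np.float64(0.0026))
D (array([0.5165, 0.0608, 0.0693]), np.float64(0.0022))
stem top (array([ 0.5018, -0.2641,  0.0496]), np.float64(0.0017))
top [[310, 230], [198, 252]] [[0.547, -0.074], [0.469, 0.185]]
side [[311, 233], [289, 249], [277, 249], [228, 198], [227, 187], [312, 220]] [[0.644, -0.016], [0.569, -0.057], [0.54, -0.048], [0.472, 0.201], [0.481, 0.255], [0.666, 0.034]]
```

```bash
python3 -m handwheel '{"offset":[[0.7,-0.98,0],[0.7,-0.98,0],[0.7,-0.98,0],[0.7,-0.98,0],[0.7,-0.98,0]],"turn":[[0,0,0.26],[0,0,0.26],[0,0,0.26],[0,0,0.26],[0,0,0.26]]}' 1
python3 -m handwheel '{"offset":[[0.7,-0.98,0],[0.7,-0.98,0],[0.7,-0.98,0],[0.7,-0.98,0],[0.7,-0.98,0]],"turn":[[0,0,0.26],[0,0,0.26],[0,0,0.26],[0,0,0.26],[0,0,0.26]]}'
python3 -m handwheel '{"offset":[[0.7,-0.98,0],[0.7,-0.98,0],[0.7,-0.98,0],[0.7,-0.98,0],[0.7,-0.98,0]],"turn":[[0,0,0.26],[0,0,0.26],[0,0,0.26],[0,0,0.26],[0,0,0.26]]}'
python3 -m handwheel '{"offset":[[0.7,-0.98,0],[0.7,-0.98,0],[0.7,-0.98,-0.3],[0.7,-0.98,-0.3],[0.7,-0.98,-0.3]],"turn":[[0,0,0.26],[0,0,0.26],[0,0,0.26],[0,0,0.26],[0,0,0.26]]}'
python3 -m handwheel '{"offset":[[0.7,-0.98,-0.3],[0.7,-0.98,-0.3],[0.7,-0.98,-0.3],[0.7,-0.98,-0.3],[0.7,-0.98,-0.3]],"turn":[[0,0,0.26],[0,0,0.26],[0,0,0.26],[0,0,0.26],[0,0,0.26]]}'
python3 -m handwheel '{"offset":[[0,0,0]],"turn":[[0,0,0]]}'
```

```text
time: 0.72
tcp_pos: [0.2818, 0.4089, 0.1758]
eef_rot: [0.129, 0.992, -0.0, -0.0]
force: [-0.1, -0.5, 0.2]
finger_gap: 0.503
grip_force: 0.0
time: 1.35
tcp_pos: [0.3518, 0.3109, 0.1759]
eef_rot: [0.061, 0.998, -0.0, -0.0]
force: [0.2, 0.1, 0.3]
finger_gap: 0.005
grip_force: 0.0
time: 1.98
tcp_pos: [0.4218, 0.213, 0.1758]
eef_rot: [-0.007, 1.0, -0.0, -0.0]
force: [0.8, -0.4, 0.3]
finger_gap: 0.005
grip_force: 0.0
time: 2.6
tcp_pos: [0.4918, 0.115, 0.1576]
eef_rot: [-0.075, 0.997, -0.0, -0.0]
force: [-0.8, -0.0, -0.2]
finger_gap: 0.007
grip_force: 0.0
time: 3.22
tcp_pos: [0.5618, 0.017, 0.1275]
eef_rot: [-0.143, 0.99, 0.0, -0.0]
force: [-0.0, -0.8, -0.3]
finger_gap: 0.004
grip_force: 0.0
time: 3.35
tcp_pos: [0.5615, 0.0168, 0.1271]
eef_rot: [-0.142, 0.99, 0.0, -0.001]
force: [-1.1, -0.7, 0.3]
finger_gap: 0.005
grip_force: 0.0
```

```bash
cat > soft.py <<'E'
# exit 0 only while nothing is felt on the tool
import sys;from bench import ctrl
sys.exit(int(ctrl.get_state()['force'][2]>float(sys.argv[1])))
E
python3 -m handwheel '{"offset":[[0.1,-0.1,-0.5],[0,0,-0.5],[0,0,-0.5],[0,0,-0.5],[0,0,-0.3]],"turn":[[0,0,0],[0,0,0],[0,0,0],[0,0,0],[0,0,0]]}'
python3 soft.py 3 && python3 -m handwheel '{"offset":[[0,0,-0.05],[0,0,0]],"turn":[[0,0,0],[0,0,0]]}' &&
python3 soft.py 3 && python3 -m handwheel '{"offset":[[0,0,-0.05],[0,0,0]],"turn":[[0,0,0],[0,0,0]]}' &&
python3 soft.py 3 && python3 -m handwheel '{"offset":[[0,0,-0.05],[0,0,0]],"turn":[[0,0,0],[0,0,0]]}' &&
python3 soft.py 3 && python3 -m handwheel '{"offset":[[0,0,-0.05],[0,0,0]],"turn":[[0,0,0],[0,0,0]]}' &&
python3 soft.py 3 && python3 -m handwheel '{"offset":[[0,0,-0.05],[0,0,0]],"turn":[[0,0,0],[0,0,0]]}' &&
python3 soft.py 3 && python3 -m handwheel '{"offset":[[0,0,-0.05],[0,0,0]],"turn":[[0,0,0],[0,0,0]]}'
```

```text
time: 3.98
tcp_pos: [0.5633, 0.0158, 0.0813]
eef_rot: [-0.142, 0.99, 0.0, -0.0]
force: [0.1, -0.4, -0.1]
finger_gap: 0.007
grip_force: 0.0
time: 4.22
tcp_pos: [0.5637, 0.0157, 0.0813]
eef_rot: [-0.142, 0.99, -0.0, 0.0]
force: [0.9, -0.0, -0.1]
finger_gap: 0.003
grip_force: 0.0
time: 4.47
tcp_pos: [0.5636, 0.0157, 0.0802]
eef_rot: [-0.142, 0.99, -0.0, 0.0]
force: [0.6, -0.5, -0.1]
finger_gap: 0.007
grip_force: 0.0
time: 4.72
tcp_pos: [0.5635, 0.0157, 0.079]
eef_rot: [-0.142, 0.99, 0.0, -0.0]
force: [0.1, -0.1, -0.2]
finger_gap: 0.003
grip_force: 0.0
time: 4.97
tcp_pos: [0.5635, 0.0157, 0.078]
eef_rot: [-0.142, 0.99, 0.0, -0.0]
force: [-0.6, 0.4, -0.2]
finger_gap: 0.004
grip_force: 0.0
time: 5.22
tcp_pos: [0.5635, 0.0157, 0.077]
eef_rot: [-0.142, 0.99, 0.0, -0.0]
force: [1.9, 0.4, 0.7]
finger_gap: 0.007
grip_force: 0.0
time: 5.48
tcp_pos: [0.5635, 0.0157, 0.0759]
eef_rot: [-0.142, 0.99, -0.0, -0.0]
force: [0.2, -0.3, 0.3]
finger_gap: 0.001
grip_force: 0.0
```

```bash
python3 -m handwheel '{"offset":[[0,0,-0.05],[0,0,0]],"turn":[[0,0,0],[0,0,0]]}' &&
python3 soft.py 3 && python3 -m handwheel '{"offset":[[0,0,-0.05],[0,0,0]],"turn":[[0,0,0],[0,0,0]]}' &&
python3 soft.py 3 && python3 -m handwheel '{"offset":[[0,0,-0.05],[0,0,0]],"turn":[[0,0,0],[0,0,0]]}' &&
python3 soft.py 3 && python3 -m handwheel '{"offset":[[0,0,-0.05],[0,0,0]],"turn":[[0,0,0],[0,0,0]]}' &&
python3 soft.py 3 && python3 -m handwheel '{"offset":[[0,0,-0.05],[0,0,0]],"turn":[[0,0,0],[0,0,0]]}' &&
python3 soft.py 3 && python3 -m handwheel '{"offset":[[0,0,-0.05],[0,0,0]],"turn":[[0,0,0],[0,0,0]]}' &&
python3 soft.py 3 && python3 -m handwheel '{"offset":[[0,0,-0.05],[0,0,0]],"turn":[[0,0,0],[0,0,0]]}' &&
python3 soft.py 3 && python3 -m handwheel '{"offset":[[0,0,-0.05],[0,0,0]],"turn":[[0,0,0],[0,0,0]]}' &&
python3 soft.py 3 && python3 -m handwheel '{"offset":[[0,0,-0.05],[0,0,0]],"turn":[[0,0,0],[0,0,0]]}'
```

```text
time: 5.72
tcp_pos: [0.5635, 0.0157, 0.075]
eef_rot: [-0.142, 0.99, 0.0, -0.0]
force: [0.0, -0.9, -0.2]
finger_gap: 0.008
grip_force: 0.0
time: 5.98
tcp_pos: [0.5635, 0.0157, 0.074]
eef_rot: [-0.142, 0.99, 0.0, -0.0]
force: [0.6, 0.4, -0.3]
finger_gap: 0.004
grip_force: 0.0
time: 6.22
tcp_pos: [0.5635, 0.0157, 0.073]
eef_rot: [-0.142, 0.99, 0.0, -0.0]
force: [-0.9, -0.4, -0.5]
finger_gap: 0.005
grip_force: 0.0
time: 6.48
tcp_pos: [0.5635, 0.0157, 0.072]
eef_rot: [-0.142, 0.99, 0.0, -0.0]
force: [1.2, -0.9, -0.5]
finger_gap: 0.004
grip_force: 0.0
time: 6.72
tcp_pos: [0.5635, 0.0157, 0.071]
eef_rot: [-0.142, 0.99, 0.0, -0.0]
force: [-0.6, -0.9, -0.3]
finger_gap: 0.002
grip_force: 0.0
time: 6.98
tcp_pos: [0.5635, 0.0157, 0.0699]
eef_rot: [-0.142, 0.99, 0.0, -0.0]
force: [-0.4, 0.4, -0.8]
finger_gap: 0.01
grip_force: 0.0
time: 7.22
tcp_pos: [0.5635, 0.0157, 0.069]
eef_rot: [-0.142, 0.99, 0.0, -0.0]
force: [-0.1, -0.4, -0.5]
finger_gap: 0.004
grip_force: 0.0
time: 7.48
tcp_pos: [0.5635, 0.0157, 0.068]
eef_rot: [-0.142, 0.99, -0.0, -0.0]
force: [-0.9, 0.1, 1.0]
finger_gap: 0.004
grip_force: 0.0
time: 7.72
tcp_pos: [0.5635, 0.0157, 0.067]
eef_rot: [-0.142, 0.99, 0.0, -0.0]
force: [0.1, -0.1, 0.2]
finger_gap: 0.004
grip_force: 0.0
```

```bash
python3 -m handwheel '{"offset":[[0,0,-0.05],[0,0,0]],"turn":[[0,0,0],[0,0,0]]}' &&
python3 soft.py 3 && python3 -m handwheel '{"offset":[[0,0,-0.05],[0,0,0]],"turn":[[0,0,0],[0,0,0]]}' &&
python3 soft.py 3 && python3 -m handwheel '{"offset":[[0,0,-0.05],[0,0,0]],"turn":[[0,0,0],[0,0,0]]}' &&
python3 soft.py 3 && python3 -m handwheel '{"offset":[[0,0,-0.05],[0,0,0]],"turn":[[0,0,0],[0,0,0]]}'
```

```text
time: 7.98
tcp_pos: [0.5635, 0.0157, 0.066]
eef_rot: [-0.142, 0.99, 0.0, -0.0]
force: [-0.1, -0.1, 1.6]
finger_gap: 0.003
grip_force: 0.0
time: 8.22
tcp_pos: [0.5635, 0.0157, 0.065]
eef_rot: [-0.142, 0.99, 0.0, -0.0]
force: [-0.1, -0.1, -0.5]
finger_gap: 0.003
grip_force: 0.0
time: 8.48
tcp_pos: [0.5635, 0.0157, 0.0639]
eef_rot: [-0.142, 0.99, 0.0, -0.0]
force: [-0.1, 0.5, -0.3]
finger_gap: 0.003
grip_force: 0.0
time: 8.72
tcp_pos: [0.5635, 0.0157, 0.063]
eef_rot: [-0.142, 0.99, 0.0, -0.0]
force: [0.4, 0.8, -0.1]
finger_gap: -0.003
grip_force: 0.0
```

```bash
python3 -m handwheel '{"offset":[[0,0,-0.05],[0,0,0]],"turn":[[0,0,0],[0,0,0]]}' &&
python3 soft.py 3 && python3 -m handwheel '{"offset":[[0,0,-0.05],[0,0,0]],"turn":[[0,0,0],[0,0,0]]}' &&
python3 soft.py 3 && python3 -m handwheel '{"offset":[[0,0,-0.05],[0,0,0]],"turn":[[0,0,0],[0,0,0]]}'
python3 - <<'E'
from h import *
a=grab('top')['color'];b=grab('side')['color']
a=cv2.resize(a[160:280,170:330],None,fx=2.5,fy=2.5);b=cv2.resize(b[130:250,210:370],None,fx=2.5,fy=2.5)
cv2.imwrite('pics/touch.png',np.hstack([a,b]))
E
```

```text
time: 8.98
tcp_pos: [0.5635, 0.0157, 0.062]
eef_rot: [-0.142, 0.99, 0.0, -0.0]
force: [-0.7, -0.1, 0.0]
finger_gap: 0.003
grip_force: 0.0
time: 9.22
tcp_pos: [0.5635, 0.0157, 0.061]
eef_rot: [-0.142, 0.99, 0.0, -0.0]
force: [-1.2, -0.0, -0.5]
finger_gap: 0.005
grip_force: 0.0
time: 9.48
tcp_pos: [0.5635, 0.0157, 0.06]
eef_rot: [-0.142, 0.99, 0.0, -0.0]
force: [-0.4, 0.3, -0.6]
finger_gap: 0.003
grip_force: 0.0
```

View pics/touch.png

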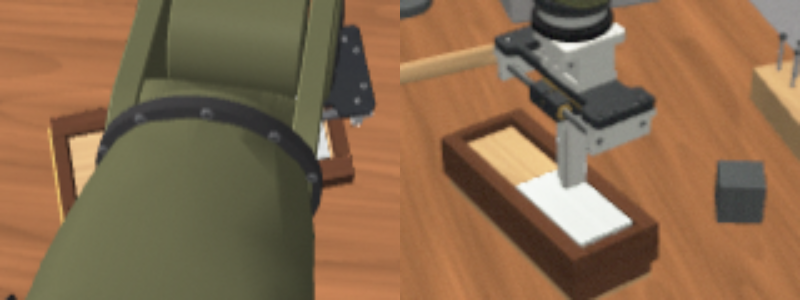

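Run:
```python
from h import *
import pickle
D=pickle.load(open('d0.pkl','rb'))
s=ctrl.get_state();p=s['tcp_pos'];print(p,s['force'],s['tau'].round(2))
d=D['side']
for z in(0,.01,.02): print(z,proj(d,p+[0,0,z]))
for n in D:
  print(n,'shutter mid',proj(D[n],[.5644,.0142,.0675]),'at50',proj(D[n],[.5644,.0142,.05]))
im=grab('side')['color'];c=cv2.resize(im[180:250,220:320],None,fx=8,fy=8,interpolation=cv2.INTER_CUBIC);cv2.imwrite('pics/t2.png',c)
```

```text
[0.56350793 0.01568636 0.0600063 ] [ 0.9182475  -0.4035415   0.00564975] [-0.000e+00 -5.772e+01 -3.141e+01 -3.000e-02  6.000e-02  0.000e+00]
0 [278.11220977 213.76757371]
0.01 [278.11606328 210.6920211 ]
0.02 [278.11995569 207.58541456]
top shutter mid [273.11801931 213.34690263] at50 [273.35212267 215.00855862]
side shutter mid [278.62588013 211.74280794] at50 [278.61472525 217.09286026]
```

View pics/t2.png

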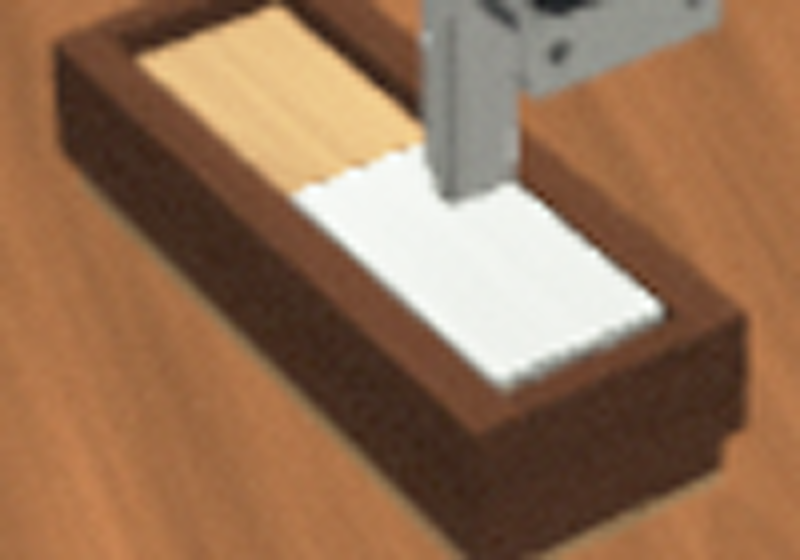

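The finger tip shows at about crop (485,195), i.e. side (280.6,204.4). The reported TCP should project to (278,214), so the two disagree by roughly 30 mm. I'll check this against the start picture before pressing further.

Run:
```python
from h import *
import pickle
D=pickle.load(open('d0.pkl','rb'))
d=D['side'];p=np.array([.2114,.5074,.1755])
a=np.array([.385,.923,0])
for z in(0,.03): print(z,proj(d,p+[0,0,z]),proj(d,p+a*.047+[0,0,z]),proj(d,p-a*.047+[0,0,z]))
print(onz(d,280.6,204.4,.06),onz(d,280.6,204.4,.0675))
# slug bottom/top
print('slug z0/45',proj(d,[.3695,-.186,0]),proj(d,[.3695,-.186,.045]))
im=cv2.resize(d['color'][20:130,60:170],None,fx=4,fy=4,interpolation=cv2.INTER_CUBIC)
im2=cv2.resize(grab('side')['color'][110:220,200:300],None,fx=4,fy=4,interpolation=cv2.INTER_CUBIC)
cv2.imwrite('pics/st.png',np.hstack([im[:,:400],im2[:440,:400]]))
print({k:np.shape(v) for k,v in d.items()},d['camera_matrix'])
```

```text
0 [115.60447516 108.26687637] [120.86979581 101.33627339] [110.06962444 115.5522547 ]
0.03 [113.49614252  98.91046941] [118.88039296  92.12246219] [107.8325881  106.05059947]
[0.58181343 0.05143883 0.06      ] [0.5787414  0.04207516 0.0675    ]
slug z0/45 [223.02497191 304.40653964] [221.5897973  290.62454195]
{'color': (420, 560, 3), 'camera_matrix': (3, 3), 'camera_from_world': (4, 4)} [[489.74015594   0.         279.14021972]
 [  0.         489.74015594 217.7825304 ]
 [  0.           0.           1.        ]]
```

View pics/st.png

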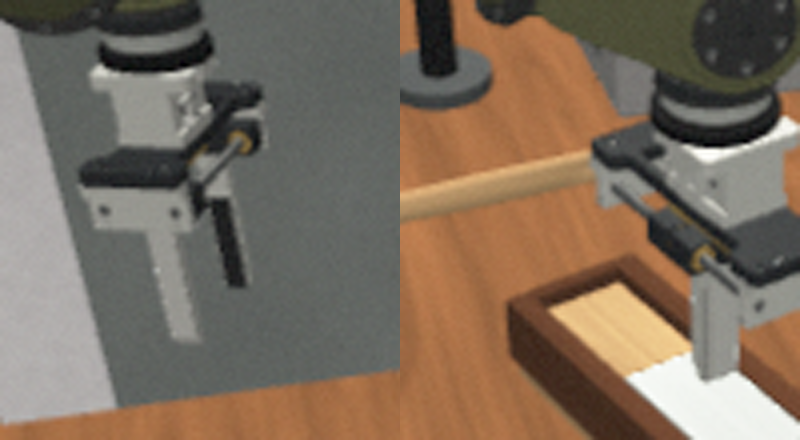

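In the start picture the tips show at (106.3,105.5) and (120,91.8). That fits the reported TCP plus 30 mm in z, with no lateral offset. So the true tips sit about 30 mm above the reported TCP, and contact with the shutter (about 67 mm) should come near a reading of 38 mm. I'll keep feeling downward with the force guard.

```bash
Z='tcp_pos|force:'
{ python3 -m handwheel '{"offset":[[0,0,-0.05],[0,0,-0.05]],"turn":[[0,0,0],[0,0,0]]}' &&
python3 soft.py 3 && python3 -m handwheel '{"offset":[[0,0,-0.05],[0,0,-0.05]],"turn":[[0,0,0],[0,0,0]]}' &&
python3 soft.py 3 && python3 -m handwheel '{"offset":[[0,0,-0.05],[0,0,-0.05]],"turn":[[0,0,0],[0,0,0]]}' &&
python3 soft.py 3 && python3 -m handwheel '{"offset":[[0,0,-0.05],[0,0,-0.05]],"turn":[[0,0,0],[0,0,0]]}' &&
python3 soft.py 3 && python3 -m handwheel '{"offset":[[0,0,-0.05],[0,0,-0.05]],"turn":[[0,0,0],[0,0,0]]}' &&
python3 soft.py 3 && python3 -m handwheel '{"offset":[[0,0,-0.05],[0,0,-0.05]],"turn":[[0,0,0],[0,0,0]]}' &&
python3 soft.py 3 && python3 -m handwheel '{"offset":[[0,0,-0.05],[0,0,0]],"turn":[[0,0,0],[0,0,0]]}' &&
python3 soft.py 3 && python3 -m handwheel '{"offset":[[0,0,-0.05],[0,0,0]],"turn":[[0,0,0],[0,0,0]]}' &&
python3 soft.py 3 && python3 -m handwheel '{"offset":[[0,0,-0.05],[0,0,0]],"turn":[[0,0,0],[0,0,0]]}' &&
python3 soft.py 3 && python3 -m handwheel '{"offset":[[0,0,-0.05],[0,0,0]],"turn":[[0,0,0],[0,0,0]]}' &&
python3 soft.py 3 && python3 -m handwheel '{"offset":[[0,0,-0.05],[0,0,0]],"turn":[[0,0,0],[0,0,0]]}' &&
python3 soft.py 3 && python3 -m handwheel '{"offset":[[0,0,-0.05],[0,0,0]],"turn":[[0,0,0],[0,0,0]]}' &&
python3 soft.py 3 && python3 -m handwheel '{"offset":[[0,0,-0.05],[0,0,0]],"turn":[[0,0,0],[0,0,0]]}' &&
python3 soft.py 3 && python3 -m handwheel '{"offset":[[0,0,-0.05],[0,0,0]],"turn":[[0,0,0],[0,0,0]]}'; } | grep -E "$Z"
```

```text
tcp_pos: [0.5635, 0.0157, 0.058]
force: [1.3, 0.3, 0.3]
grip_force: 0.0
tcp_pos: [0.5635, 0.0157, 0.0559]
force: [0.1, -0.6, -0.6]
grip_force: 0.0
tcp_pos: [0.5635, 0.0157, 0.054]
force: [0.5, 0.6, 0.0]
grip_force: 0.0
tcp_pos: [0.5635, 0.0157, 0.052]
force: [-0.5, -0.3, -0.7]
grip_force: 0.0
tcp_pos: [0.5635, 0.0157, 0.05]
force: [0.3, 0.3, -0.0]
grip_force: 0.0
tcp_pos: [0.5635, 0.0157, 0.048]
force: [-0.1, -0.9, 0.1]
grip_force: 0.0
tcp_pos: [0.5635, 0.0157, 0.0469]
force: [0.2, -0.9, -0.0]
grip_force: 0.0
tcp_pos: [0.5635, 0.0157, 0.046]
force: [-0.2, -0.3, -0.3]
grip_force: 0.0
tcp_pos: [0.5635, 0.0157, 0.045]
force: [0.2, -0.1, -0.2]
grip_force: 0.0
tcp_pos: [0.5635, 0.0157, 0.044]
force: [0.4, -0.3, 0.3]
grip_force: 0.0
tcp_pos: [0.5635, 0.0157, 0.043]
force: [-0.6, -0.5, -1.0]
grip_force: 0.0
tcp_pos: [0.5635, 0.0157, 0.0419]
force: [-0.8, 0.4, 0.6]
grip_force: 0.0
tcp_pos: [0.5635, 0.0157, 0.041]
force: [0.2, 0.6, 0.3]
grip_force: 0.0
tcp_pos: [0.5635, 0.0157, 0.04]
force: [-0.5, 0.8, 0.1]
grip_force: 0.0
```

```bash
Z='tcp_pos|force:'
{ python3 -m handwheel '{"offset":[[0,0,-0.05],[0,0,0]],"turn":[[0,0,0],[0,0,0]]}' &&
python3 soft.py 3 && python3 -m handwheel '{"offset":[[0,0,-0.05],[0,0,0]],"turn":[[0,0,0],[0,0,0]]}' &&
python3 soft.py 3 && python3 -m handwheel '{"offset":[[0,0,-0.05],[0,0,0]],"turn":[[0,0,0],[0,0,0]]}' &&
python3 soft.py 3 && python3 -m handwheel '{"offset":[[0,0,-0.05],[0,0,0]],"turn":[[0,0,0],[0,0,0]]}' &&
python3 soft.py 3 && python3 -m handwheel '{"offset":[[0,0,-0.05],[0,0,0]],"turn":[[0,0,0],[0,0,0]]}' &&
python3 soft.py 3 && python3 -m handwheel '{"offset":[[0,0,-0.05],[0,0,0]],"turn":[[0,0,0],[0,0,0]]}'; } | grep -E "$Z"
python3 - <<'E'
from h import *
im=grab('side')['color'];c=cv2.resize(im[180:250,220:320],None,fx=8,fy=8,interpolation=cv2.INTER_CUBIC);cv2.imwrite('pics/t3.png',c)
E
```

```text
tcp_pos: [0.5635, 0.0157, 0.039]
force: [-0.4, -0.1, 0.3]
grip_force: 0.0
tcp_pos: [0.5636, 0.0157, 0.038]
force: [0.1, -0.0, -0.3]
grip_force: 0.2
tcp_pos: [0.5637, 0.0157, 0.0372]
force: [0.3, -0.6, 2.2]
grip_force: 1.4
tcp_pos: [0.5638, 0.0157, 0.0363]
force: [-0.2, 1.0, 4.8]
grip_force: 2.7
```

View pics/t3.png

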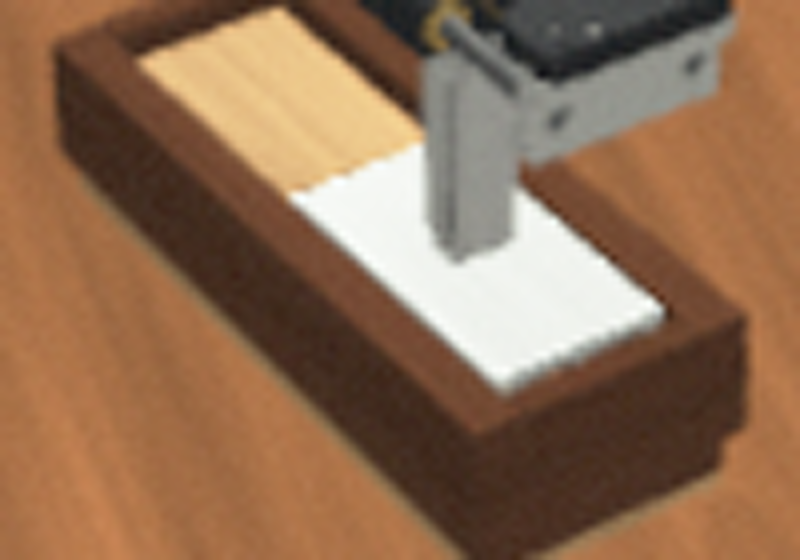

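The tip now rests on the middle of the shutter, at about crop (480,250), with 5 N. I'll press up to about 12 N, then drag along box +y, i.e. world (-0.286, 0.958).

```bash
Z='tcp_pos|^force:'
{ python3 -m handwheel '{"offset":[[0,0,-0.07],[0,0,0]],"turn":[[0,0,0],[0,0,0]]}' &&
python3 soft.py 10 && python3 -m handwheel '{"offset":[[0,0,-0.05],[0,0,0]],"turn":[[0,0,0],[0,0,0]]}' &&
python3 soft.py 10 && python3 -m handwheel '{"offset":[[0,0,-0.05],[0,0,0]],"turn":[[0,0,0],[0,0,0]]}' &&
python3 soft.py 15 && python3 -m handwheel '{"offset":[[-0.06,0.2,0],[-0.06,0.2,0],[0,0,0]],"turn":[[0,0,0],[0,0,0],[0,0,0]]}'; } | grep -E "$Z"
```

```text
tcp_pos: [0.564, 0.0157, 0.0353]
force: [-1.6, -0.8, 9.0]
tcp_pos: [0.5642, 0.0157, 0.0346]
force: [-1.2, -0.5, 12.0]
```

```bash
Z='tcp_pos|^force:'
{ python3 -m handwheel '{"offset":[[-0.06,0.2,0],[-0.06,0.2,0]],"turn":[[0,0,0],[0,0,0]]}';
python3 soft.py 15 && python3 -m handwheel '{"offset":[[-0.06,0.2,0],[-0.06,0.2,0]],"turn":[[0,0,0],[0,0,0]]}'; } | grep -E "$Z"
```

```text
tcp_pos: [0.5621, 0.0229, 0.0348]
force: [0.6, -7.2, 10.4]
tcp_pos: [0.5597, 0.0309, 0.0348]
force: [-0.3, -7.4, 10.6]
```

```bash
Z='tcp_pos|^force:'
{ python3 -m handwheel '{"offset":[[-0.06,0.2,-0.03],[-0.06,0.2,-0.01],[-0.06,0.2,-0.01],[-0.06,0.2,-0.01]],"turn":[[0,0,0],[0,0,0],[0,0,0],[0,0,0]]}';
python3 soft.py 15 && python3 -m handwheel '{"offset":[[-0.06,0.2,-0.01],[-0.06,0.2,-0.01],[-0.06,0.2,-0.01],[-0.06,0.2,-0.01]],"turn":[[0,0,0],[0,0,0],[0,0,0],[0,0,0]]}'; } | grep -E "$Z"
python3 - <<'E'
from h import *
im=grab('side')['color'];cv2.imwrite('pics/s4.png',im)
h=cv2.cvtColor(im,cv2.COLOR_BGR2HSV)[170:250,220:320]
m=((h[...,1]<30)&(h[...,2]>180)).astype(np.uint8);y,x=np.nonzero(m);i=np.argmax(y+x);print(x[i]+220,y[i]+170, y.max()+170,x.max()+220)
E
```

```text
tcp_pos: [0.5551, 0.0469, 0.0339]
force: [-0.5, -7.3, 13.8]
tcp_pos: [0.5505, 0.0629, 0.0333]
force: [-0.4, -6.4, 17.0]
290 209 217 290
```

```bash
Z='tcp_pos|^force:'
{ python3 -m handwheel '{"offset":[[0,0,0.05],[-0.03,0.1,0]],"turn":[[0,0,0],[0,0,0]]}';
python3 soft.py 15 || python3 -m handwheel '{"offset":[[0,0,0.03]],"turn":[[0,0,0]]}';
python3 -m handwheel '{"offset":[[-0.06,0.2,0],[-0.06,0.2,0],[-0.06,0.2,0]],"turn":[[0,0,0],[0,0,0],[0,0,0]]}'; } | grep -E "$Z"
```

```text
tcp_pos: [0.5497, 0.0649, 0.0341]
force: [-0.9, -7.2, 15.0]
tcp_pos: [0.5461, 0.077, 0.0341]
force: [-0.9, -6.7, 14.0]
```

```bash
Z='tcp_pos|^force:'
{ python3 -m handwheel '{"offset":[[-0.06,0.2,0],[-0.06,0.2,0],[-0.06,0.2,0],[-0.06,0.2,0]],"turn":[[0,0,0],[0,0,0],[0,0,0],[0,0,0]]}';
python3 soft.py 15.5 && python3 -m handwheel '{"offset":[[-0.06,0.2,0],[-0.06,0.2,0],[-0.06,0.2,0],[-0.06,0.2,0]],"turn":[[0,0,0],[0,0,0],[0,0,0],[0,0,0]]}'; } | grep -E "$Z"
```

```text
tcp_pos: [0.5412, 0.093, 0.034]
force: [-0.1, -8.3, 14.5]
tcp_pos: [0.5364, 0.1091, 0.034]
force: [-0.2, -7.3, 14.6]
```

```bash
Z='tcp_pos|^force:'
{ python3 -m handwheel '{"offset":[[-0.06,0.2,0],[-0.06,0.2,0],[-0.03,0.1,0]],"turn":[[0,0,0],[0,0,0],[0,0,0]]}';
python3 -m handwheel '{"offset":[[-0.03,0.1,0],[-0.03,0.1,0]],"turn":[[0,0,0],[0,0,0]]}';
python3 soft.py 16 && python3 -m handwheel '{"offset":[[-0.03,0.1,0],[-0.03,0.1,0]],"turn":[[0,0,0],[0,0,0]]}'; } | grep -E "$Z"
```

```text
tcp_pos: [0.5333, 0.1192, 0.034]
force: [-0.8, -6.4, 13.7]
tcp_pos: [0.5326, 0.1226, 0.0341]
force: [1.6, -9.8, 13.1]
tcp_pos: [0.5315, 0.1266, 0.0341]
force: [3.1, -9.9, 13.1]
```

```bash
Z='tcp_pos|^force:|gap'
{ python3 -m handwheel '{"offset":[[0,0,0.5],[0,0,1],[0,0,1],[0,0,1],[0,0,0.5]],"turn":[[0,0,0],[0,0,0],[0,0,0],[0,0,0],[0,0,0]]}';
python3 -m handwheel '{"offset":[[-0.08,-0.98,0],[-0.08,-0.98,0],[-0.08,-0.98,0],[-0.08,-0.98,0],[-0.08,-0.98,0]],"turn":[[0,0,0],[0,0,0],[0,0,0],[0,0,0],[0,0,0]]}' 0.5
python3 -m handwheel '{"offset":[[-0.08,-0.98,0],[-0.08,-0.98,0],[-0.08,-0.98,0],[-0.08,-0.98,0],[-0.08,-0.98,0]],"turn":[[0,0,0],[0,0,0],[0,0,0],[0,0,0],[0,0,0]]}'
python3 -m handwheel '{"offset":[[-0.08,-0.98,0],[-0.08,-0.98,0],[-0.08,-0.98,0],[-0.08,-0.98,0],[-0.08,-0.98,0]],"turn":[[0,0,0],[0,0,0],[0,0,0],[0,0,0],[0,0,0]]}'; } | grep -E "$Z"
python3 - <<'E'
from h import *
a=grab('top')['color'];b=grab('side')['color']
a=cv2.resize(a[170:290,180:420],None,fx=2.5,fy=2.5);b=cv2.resize(b[160:280,200:440],None,fx=2.5,fy=2.5)
cv2.imwrite('pics/open.png',np.vstack([a,b]))
E
```

```text
tcp_pos: [0.53, 0.1278, 0.1135]
force: [0.6, -0.1, -0.6]
finger_gap: 0.006
tcp_pos: [0.5218, 0.0281, 0.1126]
force: [1.4, 0.1, -0.1]
finger_gap: 0.484
tcp_pos: [0.5137, -0.0697, 0.1126]
force: [-0.1, 0.1, 0.7]
finger_gap: 0.499
tcp_pos: [0.5058, -0.1676, 0.1126]
force: [-0.2, 0.5, -0.2]
finger_gap: 0.502
```

View pics/open.png

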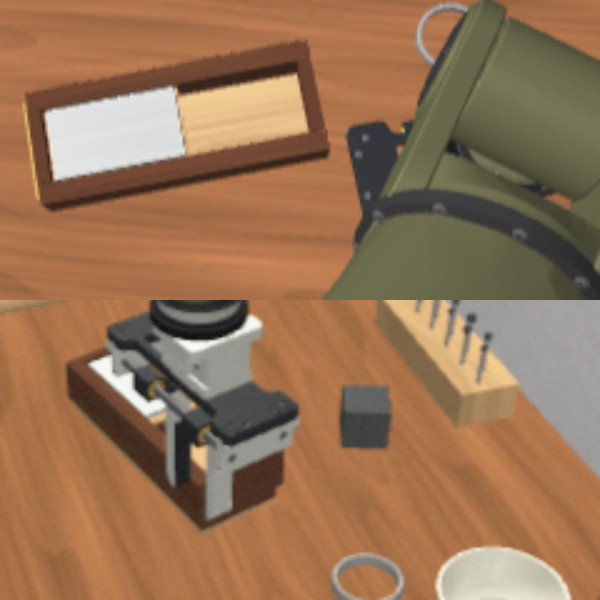

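The shutter now lies at crop (44–185, 87–180), against the +y end of the frame, and the well is open. Next I'll measure the tip offset and the well floor before going to the button.

Run:
```python
from h import *
import pickle
D=pickle.load(open('d0.pkl','rb'));d=D['side']
p=ctrl.get_state()['tcp_pos'];print(p);a=np.array([-.286,.958,0])
for z in(0,.025,.03,.035): print(z,[proj(d,p+[0,0,z]+k*a*.03).round(1) for k in(-1,1)])
q=np.array([(178,95),(298,72),(308,132),(187,155)])/2.5+[180,170]
w=[onz(D['top'],*x,.006) for x in q];print(np.round(w,4),np.mean(w,0))
xh=np.array([.958,.286,0]);c=np.array([.5644,.0142,0])
print([(((x-c)@xh).round(3),((x-c)@a).round(3)-.059) for x in w])
```

```text
[ 0.50571928 -0.16812107  0.11255928]
0 [array([286.5, 257.4]), array([271. , 242.1])]
0.025 [array([286.6, 248.8]), array([270.9, 233.5])]
0.03 [array([286.7, 247.1]), array([270.9, 231.8])]
0.035 [array([286.7, 245.3]), array([270.9, 230.1])]
[[ 0.5858  0.0714  0.006 ]
 [ 0.6197 -0.0416  0.006 ]
 [ 0.5617 -0.0564  0.006 ]
 [ 0.5285  0.0561  0.006 ]] [0.57393731 0.00738586 0.006     ]
[(np.float64(0.037), np.float64(-0.009999999999999995)), (np.float64(0.037), np.float64(-0.128)), (np.float64(-0.023), np.float64(-0.126)), (np.float64(-0.022), np.float64(-0.008999999999999994))]
```

```bash
Z='tcp_pos|^force:|gap'
{ python3 -m handwheel '{"offset":[[-0.05,-0.97,0],[-0.05,-0.97,0],[-0.05,-0.97,0],[-0.05,-0.97,0],[-0.05,-0.97,0]],"turn":[[0,0,0],[0,0,0],[0,0,0],[0,0,0],[0,0,0]]}';
python3 -m handwheel '{"offset":[[0,0,-0.5],[0,0,-0.8],[0,0,-0.8],[0,0,-0.4]],"turn":[[0,0,0],[0,0,0],[0,0,0],[0,0,0]]}'; } | grep -E "$Z"
python3 - <<'E'
from h import *
a=grab('top')['color'];b=grab('side')['color']
a=cv2.resize(a[200:320,320:480],None,fx=2.5,fy=2.5);b=cv2.resize(b[225:345,220:380],None,fx=2.5,fy=2.5)
cv2.imwrite('pics/g1.png',np.hstack([a,b]))
E
```

```text
tcp_pos: [0.5008, -0.2647, 0.1126]
force: [-0.2, 0.6, 0.2]
finger_gap: 0.499
tcp_pos: [0.5005, -0.2626, 0.061]
force: [0.3, 0.3, 0.5]
finger_gap: 0.5
```

View pics/g1.png

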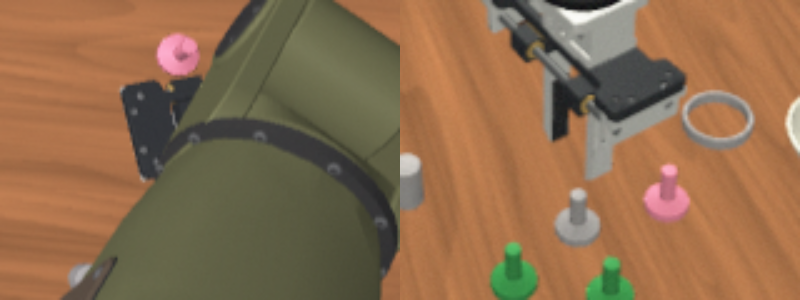

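Finger tips at crop (556,138) and (595,178) straddle the line down to the silver stem (577,193), so the alignment is good. Descending to grasp.

```bash
Z='tcp_pos|force:|gap'
{ python3 -m handwheel '{"offset":[[0,-0.05,-0.8],[0,-0.05,-0.8],[0,0,-0.7],[0,0,-0.4]],"turn":[[0,0,0],[0,0,0],[0,0,0],[0,0,0]]}';
python3 soft.py 3 && python3 -m handwheel '{"offset":[[0,0,-0.4],[0,0,-0.2],[0,0,-0.2],[0,0,0]],"turn":[[0,0,0],[0,0,0],[0,0,0],[0,0,0]]}';
python3 soft.py 3 && python3 -m handwheel '{"offset":[[0,0,0],[0,0,0],[0,0,0],[0,0,0]],"turn":[[0,0,0],[0,0,0],[0,0,0],[0,0,0]]}' 1; } | grep -E "$Z"
```

```text
tcp_pos: [0.5006, -0.2651, 0.0074]
force: [0.4, 0.1, -0.7]
finger_gap: 0.5
grip_force: 0.0
tcp_pos: [0.5009, -0.2653, -0.0074]
force: [-0.0, 0.3, -0.1]
finger_gap: 0.503
grip_force: 0.0
tcp_pos: [0.501, -0.2654, -0.0072]
force: [0.2, -0.1, 0.3]
finger_gap: 0.144
grip_force: 30.0
```

```bash
Z='tcp_pos|force:|gap'
{ python3 -m handwheel '{"offset":[[0,0,0.4],[0,0,0.9],[0,0,1],[0,0,1],[0,0,1]],"turn":[[0,0,0],[0,0,0],[0,0,0],[0,0,0],[0,0,0]]}';
python3 -m handwheel '{"offset":[[0.1,0.5,0.7],[0.23,0.95,0.3],[0.23,0.95,0],[0.23,0.95,0],[0.23,0.95,0]],"turn":[[0,0,0],[0,0,0],[0,0,0],[0,0,0],[0,0,0]]}';
python3 -m handwheel '{"offset":[[0.23,0.95,0],[0.23,0.95,0],[0.23,0.95,0],[0.23,0.95,0],[0.23,0.95,0]],"turn":[[0,0,0],[0,0,0],[0,0,0],[0,0,0],[0,0,0]]}';
python3 -m handwheel '{"offset":[[0.23,0.95,0],[0.23,0.95,0],[0.23,0.95,0],[0.23,0.95,0],[0.07,0.9,0]],"turn":[[0,0,0],[0,0,0],[0,0,0],[0,0,0],[0,0,0]]}';
python3 -m handwheel '{"offset":[[0,0,0]],"turn":[[0,0,0]]}'; } | grep -E "$Z"
```

```text
tcp_pos: [0.5011, -0.2654, 0.0807]
force: [0.5, -0.3, -2.1]
finger_gap: 0.139
grip_force: 30.0
tcp_pos: [0.5214, -0.1776, 0.0981]
force: [0.4, 0.6, -2.0]
finger_gap: 0.146
grip_force: 30.0
tcp_pos: [0.5446, -0.083, 0.0987]
force: [-0.2, -0.1, -1.9]
finger_gap: 0.14
grip_force: 30.0
tcp_pos: [0.5643, 0.011, 0.0986]
force: [-0.3, -0.1, -1.3]
finger_gap: 0.141
grip_force: 30.0
tcp_pos: [0.5641, 0.0109, 0.0986]
force: [-0.1, 0.2, -1.5]
finger_gap: 0.144
grip_force: 30.0
```

```bash
Z='tcp_pos|^force:'
{ python3 -m handwheel '{"offset":[[0.1,0,-0.4],[0,0,-0.6],[0,0,-0.4]],"turn":[[0,0,0],[0,0,0],[0,0,0]]}';
python3 soft.py 2 && python3 -m handwheel '{"offset":[[0,0,-0.4],[0,0,-0.5],[0,0,-0.5]],"turn":[[0,0,0],[0,0,0],[0,0,0]]}' &&
python3 soft.py 2 && python3 -m handwheel '{"offset":[[0,0,-0.5],[0,0,-0.5],[0,0,-0.5]],"turn":[[0,0,0],[0,0,0],[0,0,0]]}' &&
python3 soft.py 2 && python3 -m handwheel '{"offset":[[0,0,-0.3],[0,0,-0.1],[0,0,0]],"turn":[[0,0,0],[0,0,0],[0,0,0]]}' &&
python3 soft.py 2 && python3 -m handwheel '{"offset":[[0,0,-0.05],[0,0,0]],"turn":[[0,0,0],[0,0,0]]}' &&
python3 soft.py 1.5 && python3 -m handwheel '{"offset":[[0,0,-0.05],[0,0,0]],"turn":[[0,0,0],[0,0,0]]}' &&
python3 soft.py 1.5 && python3 -m handwheel '{"offset":[[0,0,-0.05],[0,0,0]],"turn":[[0,0,0],[0,0,0]]}'; } | grep -E "$Z"
```

```text
tcp_pos: [0.5657, 0.0092, 0.0693]
force: [1.0, -0.3, -2.0]
tcp_pos: [0.5661, 0.0097, 0.042]
force: [0.9, 0.3, -1.7]
tcp_pos: [0.5662, 0.0097, 0.012]
force: [0.2, -0.6, -1.2]
tcp_pos: [0.5662, 0.0097, 0.0047]
force: [0.0, -0.3, -2.1]
tcp_pos: [0.5662, 0.0097, 0.0038]
force: [0.5, -0.5, -1.2]
tcp_pos: [0.5661, 0.0097, 0.0026]
force: [-0.3, 0.6, -2.0]
tcp_pos: [0.5661, 0.0097, 0.0015]
force: [0.1, 0.7, -2.4]
```

```bash
Z='tcp_pos|^force:'
{ python3 -m handwheel '{"offset":[[0,0,-0.05],[0,0,0]],"turn":[[0,0,0],[0,0,0]]}';
python3 soft.py 0.5 && python3 -m handwheel '{"offset":[[0,0,-0.05],[0,0,0]],"turn":[[0,0,0],[0,0,0]]}' &&
python3 soft.py 0.5 && python3 -m handwheel '{"offset":[[0,0,-0.03],[0,0,0]],"turn":[[0,0,0],[0,0,0]]}' &&
python3 soft.py 0.5 && python3 -m handwheel '{"offset":[[0,0,-0.03],[0,0,0]],"turn":[[0,0,0],[0,0,0]]}' &&
python3 soft.py 0.5 && python3 -m handwheel '{"offset":[[0,0,-0.03],[0,0,0]],"turn":[[0,0,0],[0,0,0]]}'; } | grep -E "$Z"
```

```text
tcp_pos: [0.5661, 0.0097, 0.0006]
force: [-0.4, 0.5, -1.8]
tcp_pos: [0.5661, 0.0097, -0.0004]
force: [1.0, -1.0, -1.6]
tcp_pos: [0.5661, 0.0097, -0.001]
force: [-0.0, -0.5, -1.7]
tcp_pos: [0.5662, 0.0097, -0.0013]
force: [-1.7, 0.6, 3.8]
```

The button touched the floor right at the expected height. Releasing part-way, lifting straight up, and moving clear.

```bash
Z='tcp_pos|^force:|gap'
{ python3 -m handwheel '{"offset":[[0,0,0],[0,0,0],[0,0,0],[0,0,0]],"turn":[[0,0,0],[0,0,0],[0,0,0],[0,0,0]]}' 0.6;
python3 -m handwheel '{"offset":[[0,0,0.3],[0,0,0.6],[0,0,0.9],[0,0,1],[0,0,1]],"turn":[[0,0,0],[0,0,0],[0,0,0],[0,0,0],[0,0,0]]}';
python3 -m handwheel '{"offset":[[0,0,1],[0,0,1],[-0.5,-0.5,0.6],[-0.9,-0.9,0],[-0.9,-0.9,0]],"turn":[[0,0,0],[0,0,0],[0,0,0],[0,0,0],[0,0,0]]}';
python3 -m handwheel '{"offset":[[-0.3,-1,0],[-0.3,-1,0],[-0.3,-1,0],[-0.3,-1,0],[-0.3,-1,0]],"turn":[[0,0,0],[0,0,0],[0,0,0],[0,0,0],[0,0,0]]}';
python3 -m handwheel '{"offset":[[0,-1,0],[0,-1,0],[0,-1,0],[0,-0.5,0],[0,0,0]],"turn":[[0,0,0],[0,0,0],[0,0,0],[0,0,0],[0,0,0]]}'; } | grep -E "$Z"
python3 - <<'E'
from h import *
A=grab('top')['color'];B=grab('side')['color']
a=cv2.resize(A[170:270,180:330],None,fx=4,fy=3,interpolation=cv2.INTER_CUBIC);b=cv2.resize(B[160:260,210:360],None,fx=4,fy=3,interpolation=cv2.INTER_CUBIC)
cv2.imwrite('pics/fin.png',np.vstack([a,b]));print(ctrl.get_state()['time'])
E
```

```text
tcp_pos: [0.5662, 0.0097, -0.0016]
force: [1.5, -0.5, -0.4]
finger_gap: 0.397
tcp_pos: [0.5664, 0.0097, 0.0765]
force: [0.4, 0.0, -0.2]
finger_gap: 0.399
tcp_pos: [0.5189, -0.0372, 0.1269]
force: [-0.2, 0.2, 0.4]
finger_gap: 0.399
tcp_pos: [0.4891, -0.1373, 0.1269]
force: [-0.2, -0.1, -0.4]
finger_gap: 0.396
tcp_pos: [0.49, -0.2068, 0.1262]
force: [0.2, 0.1, 0.0]
finger_gap: 0.397
33.075
```

View pics/fin.png

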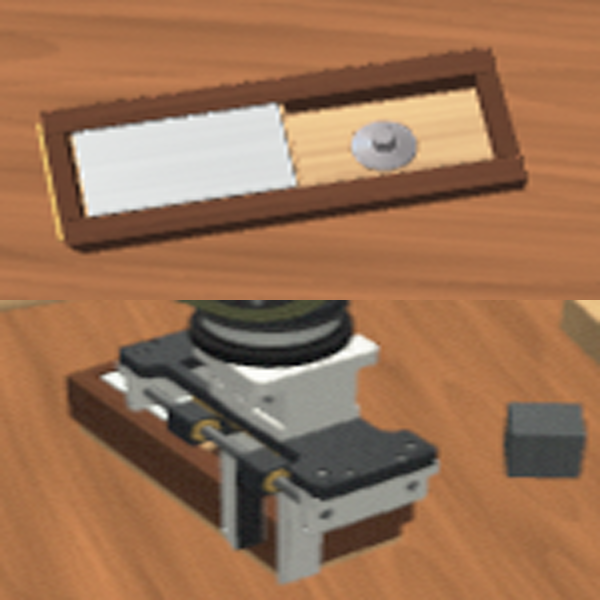

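The button stands upright on the well floor at crop (384,145), and the shutter is against the +y end. One numeric check of the shutter's travel before handing in.

Run:
```python
from h import *
import pickle
D=pickle.load(open('d0.pkl','rb'))['top'];N=grab('top')
def mid(d):
    h=cv2.cvtColor(d['color'],cv2.COLOR_BGR2HSV)[180:260,185:312]
    m=((h[...,1]<70)&(h[...,2]>130)).astype(np.uint8)
    k=max(cv2.findContours(m,cv2.RETR_EXTERNAL,cv2.CHAIN_APPROX_NONE)[0],key=cv2.contourArea)+np.array([[185,180]])
    r=cv2.minAreaRect(k);print(r);return onz(d,*r[0],.066)
a,b=mid(D),mid(N);print(a,b,np.linalg.norm(b-a))
```

```text
((272.69232177734375, 213.4615478515625), (28.63295555114746, 52.951358795166016), 78.69007110595703)
((225.2817840576172, 222.80630493164062), (28.739519119262695, 53.47077941894531), 78.9964599609375)
[0.56437289 0.01520335 0.066     ] [0.53291203 0.11840502 0.066     ] 0.10789054786299129
```

Run:
```python
from h import *
import pickle
D=pickle.load(open('d0.pkl','rb'))['top'];N=grab('top')
a=np.array([-.2856,.9583,0]);x=np.array([.9583,.2856,0]);c=np.array([.5644,.0142,.066])+.059*a
def prof(d,ys,z):
    o=[]
    for y in ys:
        v=[cv2.getRectSubPix(d['color'],(1,1),tuple(map(float,proj(d,c+y*a+k*x+[0,0,z-.066]))))[0,0] for k in np.linspace(-.02,.02,15)]
        o.append((round(y*1000),*np.mean(v,0).astype(int)[[0,2]]))
    return o
print('end now',prof(N,np.arange(.096,.142,.002),.064))
print('seam now',prof(N,np.arange(-.02,.01,.002),.065))
print('-y end closed',prof(D,np.arange(-.142,-.108,.002),.068))
print('seam closed',prof(D,np.arange(-.01,.012,.002),.066))
```

```text
end now [(96, np.int64(227), np.int64(225)), (98, np.int64(227), np.int64(226)), (100, np.int64(227), np.int64(226)), (102, np.int64(227), np.int64(226)), (104, np.int64(227), np.int64(226)), (106, np.int64(227), np.int64(227)), (108, np.int64(187), np.int64(220)), (110, np.int64(81), np.int64(137)), (112, np.int64(37), np.int64(75)), (114, np.int64(46), np.int64(101)), (116, np.int64(48), np.int64(104)), (118, np.int64(48), np.int64(105)), (120, np.int64(48), np.int64(105)), (122, np.int64(48), np.int64(106)), (124, np.int64(67), np.int64(147)), (126, np.int64(96), np.int64(211)), (128, np.int64(80), np.int64(183)), (130, np.int64(74), np.int64(170)), (132, np.int64(74), np.int64(170)), (134, np.int64(74), np.int64(171)), (136, np.int64(74), np.int64(171)), (138, np.int64(74), np.int64(171)), (140, np.int64(74), np.int64(171))]
seam now [(-20, np.int64(140), np.int64(233)), (-18, np.int64(140), np.int64(233)), (-16, np.int64(140), np.int64(232)), (-14, np.int64(137), np.int64(230)), (-12, np.int64(131), np.int64(221)), (-10, np.int64(135), np.int64(188)), (-8, np.int64(204), np.int6
[... 641 characters left out ...]
, np.int64(42), np.int64(92)), (-122, np.int64(54), np.int64(108)), (-120, np.int64(107), np.int64(188)), (-118, np.int64(139), np.int64(192)), (-116, np.int64(201), np.int64(205)), (-114, np.int64(211), np.int64(209)), (-112, np.int64(211), np.int64(209)), (-110, np.int64(211), np.int64(209))]
seam closed [(-10, np.int64(219), np.int64(217)), (-8, np.int64(219), np.int64(217)), (-6, np.int64(219), np.int64(218)), (-4, np.int64(219), np.int64(218)), (-2, np.int64(219), np.int64(220)), (0, np.int64(185), np.int64(222)), (2, np.int64(134), np.int64(222)), (4, np.int64(130), np.int64(223)), (6, np.int64(130), np.int64(223)), (8, np.int64(130), np.int64(223)), (10, np.int64(130), np.int64(223))]
```

Relative to the box's +y outer end, the shutter's edge is 15 mm in, against an expected 16 mm. So it is at its end stop; it had started about 5 mm ajar. Handing in.

```bash
python3 -c "
from bench import ctrl
print(ctrl.sign_off())"
```

```text
the job is handed in; nothing more can be done
None
```

The shutter is fully open at its end stop, the silver button stands upright on the well floor, the gripper is clear of everything, and the job was handed in after about 33 s; the highest press on the box I read was 17 N.

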